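# Fill the bath-pearl dispenser and hold its sprung rod at the mark

## Task

Tip all six bath pearls from the scoop into the funnel of the dispenser while its rod is in, and stand the scoop upright on the counter again, clear of the dispenser. Then pull the dispenser's sprung rod straight out by its knob until the black ring on the rod has just come out of the sleeve, so that all the pearls drop into the jar below, and finish while still holding the rod there in the gripper: do not let go. Leave everything else on the counter where it is.

Things in the scene. Friction and masses are not known exactly. Their poses are not given: they have to be found in the camera images.
- scoop: Small bath scoop: a steel pan 54 mm wide (y), walls 36 to 38 mm high, with a sloping pouring lip at its -x end and a level bar handle at +x. Origin: underside of the pan, mid-floor; x along the handle away from the pan, z up. Starts standing on the counter with six pearls on its 4 mm thick floor. 110 g, balanced under the pan, so it stands by itself.
- scoop_grip (a point): Middle of the scoop's handle, 75 mm in +x of the scoop's origin and 32 mm above its underside; same axes. The handle is a bar 14 mm wide (y) and 20 mm high (z), from 41 mm before (-x) to 51 mm beyond this point; the pan starts 40 mm in -x.
- scoop_lip (a point): Middle of the scoop's pouring lip, 143 mm in -x of scoop_grip at the same height, same axes. The inside ramp up to it rises at 39 degrees and is 48 mm wide: pearls roll out once the scoop is tipped lip-down by more than about 40 degrees; 55 empties it.
- dispenser: Bath-pearl dispenser fixed on the counter: steel foot, post on its +x side up to 103 mm, clear funnel, flat gate under the funnel's 52 mm throat, open glass jar under the gate, and on the +y side a flat steel housing with a short sleeve from which the sprung pull rod sticks out along +y. Origin: on the counter under the funnel's axis; +y is the pull direction, z up.
- hopper_mouth (a point): Centre of the round mouth of the dispenser's funnel, 146 mm above the counter, inner radius 59 mm. Dispenser's axes.
- hopper_in (a point): Centre of the funnel's floor (the top of the shut gate), 60.5 mm below hopper_mouth. Dispenser's axes.
- jar_in (a point): Centre of the inner floor of the open glass jar under the gate, 15 mm above the counter; inner radius 43 mm, rim 53 mm above this point. Fixed to the dispenser, same axes.
- sleeve_end (a point): Centre of the outer end face of the sleeve (22 mm wide) from which the rod comes, 84 mm above the counter, 115 mm in +y from the funnel's axis. Fixed to the dispenser, same axes.
- rod_knob (a point): Centre of the rod's knob: a level steel cylinder 22 mm wide and 29 mm long (along the dispenser's y) ending, on the side away from the funnel, in a rim 30 mm wide and 6 mm thick. 84 mm above the counter, 40 mm beyond sleeve_end when the rod is in; 25 mm of bare rod between. Dispenser's axes; +y is the pull direction. Moves with the rod.
- rod (a joint): How far the sprung rod is pulled out (m): 0 in and gate shut, stop at 0.070. Its length mark is a black ring 6 mm wide, hidden in the sleeve at first; it begins to show at 0.044 and is just wholly out at 0.050. The gate moves with the rod and is fully open for the pearls from about 0.045. The spring pulls back with 2 N at 0, 6 N at 0.050; let go, the rod slides shut.
- pearl1_center (a point): Centre of bath pearl 1 of six, a hard white ball 16 mm across, 10 g.
- pearl2_center (a point): Centre of bath pearl 2 of six, a hard white ball 16 mm across, 10 g.
- pearl3_center (a point): Centre of bath pearl 3 of six, a hard white ball 16 mm across, 10 g.
- pearl4_center (a point): Centre of bath pearl 4 of six, a hard white ball 16 mm across, 10 g.
- pearl5_center (a point): Centre of bath pearl 5 of six, a hard white ball 16 mm across, 10 g.
- pearl6_center (a point): Centre of bath pearl 6 of six, a hard white ball 16 mm across, 10 g.
- tumbler: Bystander: white ceramic tumbler, 68 mm wide, 95 mm high; origin at the centre of its underside.
- jar: Bystander: frosted glass jar with a screw lid, 64 mm wide, 70 mm high; origin at the centre of its underside.
- tin: Bystander: flat round aluminium tin, 62 mm wide, 24 mm high; origin at the centre of its underside.
- toothbrush: Bystander: plastic toothbrush lying along its y axis, 180 mm long, 18 mm high; origin at the centre of its underside.
- clipper: Bystander: stainless nail clipper lying along its y axis, 58 mm long, 15 mm high; origin at the centre of its underside.
Not all that is in view belongs to the job. Leave any pink look-alike of the scoop alone.

How it is judged:
By the outcome, as a careful person would: the job done as asked, in the order asked, and still so for the second after the job is handed in, while the arm keeps its last pose, push and grip.
It also fails if it takes over 64 s, if anything falls off the work surface, if the arm or the gripper's body presses on something with over 40 N, if the wrist force passes 120 N, or if a joint passes its speed limit or range.

## Robot

A 6-joint arm with a two-finger parallel gripper is mounted at the origin on the work surface. World frame = base frame: x ahead of the robot, y to its left, z up, the work surface at z = 0. Lengths are in m, angles in rad, forces in N, time in s.
With the tool pointing down it reaches from about 0.35 to 0.725 m from the base axis. Payload 4.3 kg.
Tool frame: the origin (TCP) lies between the finger pads; the fingertips stand 19 mm ahead of it and the grasp point (between the pads) is the TCP (arm.tips_ahead is the z of the fingertips in the tool frame, in m); z points along the fingers, y is the line along which they close (so a half turn about z gives the same grasp; the last joint's range is limited). The gripper opens to 85 mm and grips with 20 to 120 N. Pads are 22 mm wide; open, the fingers measure 114 mm over their backs; the gripper's body (76 mm by 85 mm) begins 54 mm behind the grasp point. The pads swing forward as they close: fully open they stand 13 mm farther back than shut.
Start: joints at [-0.11, 0.377, 0.081, 1.274, 0, 1.46], TCP at [0.575, 0, 0.25] pointing down, gripper open.
Joint ranges: [-2.72, 2.72], [-0.84, 1.66], [-1.02, 1.22], [-1.77, 2.12], [-1.37, 1.28], [-3.14, 3.14]. Speed limits (rad/s): [2.57, 2.57, 3.14, 3.14, 3.14, 3.14].

## Interface

Orientations are given as [roll, pitch, yaw] about the fixed x, y, z axes, in that order (R = Rz(yaw) Ry(pitch) Rx(roll)).
In Python, from workcell import monitor, get_image, ticket, arm gives the robot as it stands.
- The arm moves only by the tool send_rows, never from a script. Its argument "plan" is a list of rows, each an object of numbers: "x", "y", "z": the shift along the tool's x, y, z in cm; "roll": the turn about the tool's z in degrees. A call has 1 to 20 rows; each row shifts and turns the commanded pose from where the row before left it, along the tool's axes as they then stand; what a row does not reach is not made up. A row lasts 1/8 s, in which the tool goes at most 62.5 mm and 10.7 degrees, less where a joint would pass 70% of its speed; a pose out of reach is approached as far as the arm can. A call is refused whole if a number of a shift passes 6.25 or a number of a turn 10.7, either way. A call with a gripper value outside its range is refused whole. "hand" is the finger opening in cm, from 0 to 8.54, set as the call begins (left out, the last holds). The fingers move at their own pace and stop on an object; "force" is the grip in N (left out, the last holds). Time passes only in rows, so rows that do not move let the fingers close. It gives the time, the measured TCP pose, the force, the opening and the grip force at its end, in the units of the state.
- monitor.get_state(): the state, without advancing time (a new reading comes with each control period).
- get_image(name): name is "scene" or "side" or "wrist"; returns a dict with "pixels" (480x640x3 uint8, red, green, blue), "vfov" (degrees; the focal length in pixels is half the picture's height over the tangent of half this angle, whatever the lens; pixels are square), "cx", "cy" (the principal point, pixels), "dist" ([k1, k2, p1, p2, k3] as OpenCV has them; the pictures are not rectified), "R" (3x3) and "t" (3): a world point X has camera coordinates R X + t. Camera axes: x right, y down, z forward; pixel columns grow to the right and rows downward; lengths in m; the calibration is good to about 2 mm. A picture is of the moment at which its call begins. There is no depth.
- ticket.finish_job(): hands the job in; it is judged then, once.
The state is a dict: "clock": time; "joints": joint angles; "joint_velocities": joint speeds; "tau": joint torques, N m; "eef_pos": TCP position; "eef_rot": TCP orientation; "wrist_force": force on the tool from outside, world axes, zero at the start; "torque": the same for the moment, N m; "grip_width": opening from 0.0 (shut) to 1.0 (fully open); "grip_force": force on a finger pad.
Only numpy, scipy, OpenCV 4.12 (cv2) and the standard library are available. Lean on these libraries where they do the work, as an engineer would, in place of code of your own. Each camera call takes 0.05 s, during which the arm holds its last target. There are 200 camera calls.

## Working session

There is one attempt and no reset: what is moved stays moved. The work goes in short steps, Python scripts to look and compute and a tool call to move; the robot and the scene stay as the last step left them, time stands still between calls to the robot, and variables do not carry over. Pictures are saved under pics/ and viewed, at most 10 in all, crops included, and the job is handed in when it is done.

Besides the shell and the picture viewer there is one more tool, called after ">>>" in YAML: its name, and indented under it one key for each argument. send_rows: Moves the arm, as the interface text tells. Its arguments: {"type":"object","properties":{"plan":{"type":"array","items":{"type":"object","properties":{"x":{"type":"number"},"y":{"type":"number"},"z":{"type":"number"},"roll":{"type":"number"}}}},"hand":{"type":"number"},"force":{"type":"number"}},"required":["plan"]}

```bash
mkdir -p pics; ls
python3 - <<'E'
from workcell import monitor,get_image,arm
import cv2,numpy as np
print(monitor.get_state()); print([a for a in dir(arm) if a[0]!='_'])
for n in("scene","side"):
    d=get_image(n); cv2.imwrite(f"pics/{n}0.png",d["pixels"][:,:,::-1])
    print(n,d["vfov"],d["cx"],d["cy"],d["dist"],d["R"],d["t"])
E
```

```text
pics
{'clock': 0.0, 'joints': array([-1.10335309e-01,  3.78088129e-01,  7.96355102e-02,  1.27439536e+00,
        2.96722619e-06,  1.46050624e+00]), 'joint_velocities': array([-1.70380498e-04,  7.23056568e-04, -9.12082856e-06,  1.64271888e-04,
        9.70890102e-04, -1.40162000e-03]), 'tau': array([ 5.03441061e-04, -4.63600910e+01,  2.69876987e+01,  2.07655923e-02,
       -6.74222474e-05, -6.15417605e-06]), 'eef_pos': array([5.74388253e-01, 5.43999435e-05, 2.49350246e-01]), 'eef_rot': array([-3.13955380e+00, -2.28766936e-04,  1.57075087e+00]), 'wrist_force': array([-0.6659553 , -0.45780759, -0.04632793]), 'torque': array([-0.03168121,  0.0024841 , -0.00577619]), 'grip_force': 0.0, 'grip_width': 1.0021224574861947}
['MotionError', 'tips_ahead']
scene 45.11619406177463 327.87287401239405 241.25792151825877 [-0.06940068  0.          0.          0.          0.        ] [[-0.41000983  0.91202701  0.00993371]
 [ 0.76725933  0.35077618 -0.53690706]
 [-0.49315825 -0.21251544 -0.84358291]] [ 0.30926244 -0.30274267  1.65972454]
side 45.741817696491545 316.12637363585463 247.3414978059451 [-0.0217253  0.         0.         0.         0.       ] [[-0.99962044 -0.02628481  0.0082516 ]
 [-0.02312237  0.63762518 -0.76999967]
 [ 0.01497787 -0.7698982  -0.63799093]] [0.51959825 0.18570033 1.43700004]
```

View pics/scene0.png

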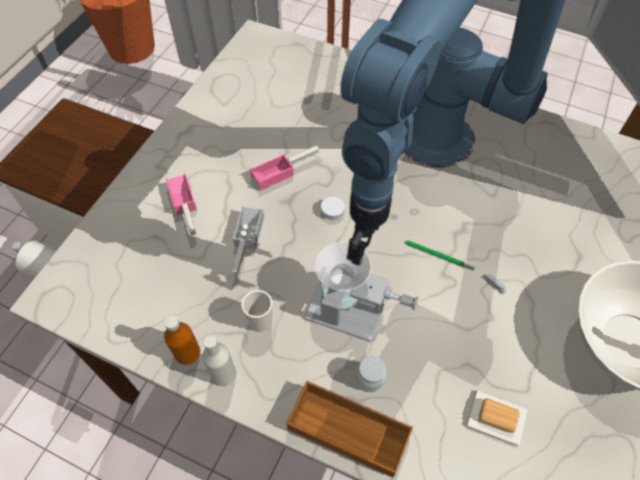

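View pics/side0.png

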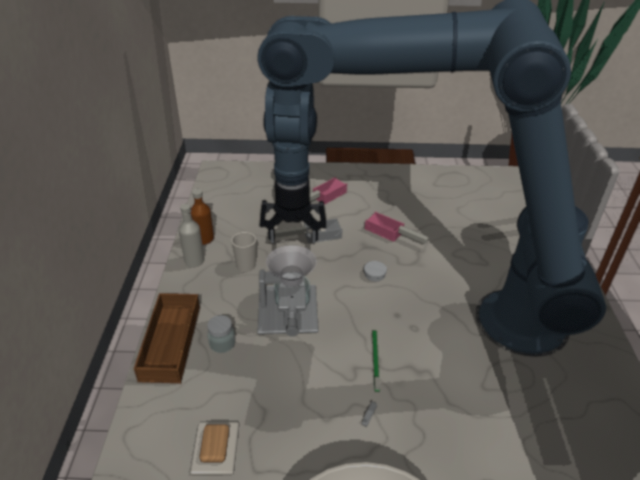

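Candidates for the scoop are the steel one with its handle at scene (247,228), a pink look-alike at (272,172) and a second pink one at (182,195). I choose the steel one. Knob at about scene (408,300).

```bash
cat > h.py <<'E'
import numpy as np,cv2
from workcell import get_image,monitor
def K(d):
    f=240/np.tan(np.radians(d["vfov"]/2)); return np.array([[f,0,d["cx"]],[0,f,d["cy"]],[0,0,1]])
def pix(d,X):
    return cv2.projectPoints(np.atleast_2d(np.float64(X)),cv2.Rodrigues(d["R"])[0],np.float64(d["t"]),K(d),np.float64(d["dist"]))[0][:,0]
def on_z(d,uv,z):
    R=np.array(d["R"]);t=np.array(d["t"])
    p=cv2.undistortPoints(np.float64(uv).reshape(-1,1,2),K(d),np.float64(d["dist"]))[:,0]
    r=np.c_[p,np.ones(len(p))]@R; c=-R.T@t
    return c+r*((z-c[2])/r[:,2])[:,None]
def crop(d,x0,y0,w,h,s,name):
    cv2.imwrite(name,cv2.resize(d["pixels"][y0:y0+h,x0:x0+w,::-1],None,fx=s,fy=s,interpolation=cv2.INTER_CUBIC))
E
python3 - <<'E'
from h import *
d=get_image("scene"); crop(d,215,190,200,150,4,"pics/c1.png")
E
```

```text
(no output)
```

View pics/c1.png

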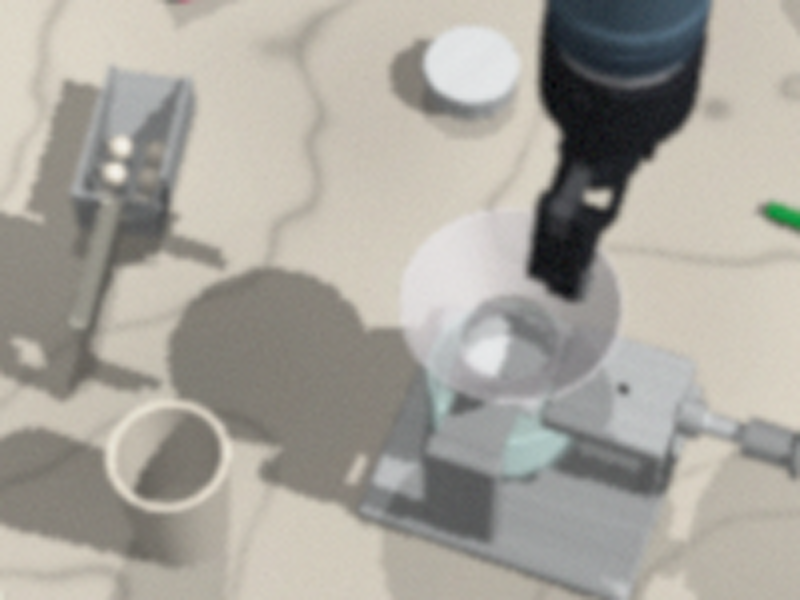

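Run:
```python
from h import *
from scipy.optimize import least_squares
d=get_image("scene")
c=lambda a:np.array(a,float)/4+[215,190]
print("handle",on_z(d,c([[78,323],[110,203]]),.042)[:,:2])
print("lip",on_z(d,c([[110,70],[195,80]]),.036)[:,:2])
print("back",on_z(d,c([[75,195],[165,207]]),.038)[:,:2])
P=on_z(d,c([[400,300],[620,303],[505,211],[512,402],[440,235],[590,375]]),.146)[:,:2];print(P)
r=least_squares(lambda p:np.hypot(*(P-p[:2]).T)-p[2],[.6,0,.06]);print("funnel",r.x,r.fun)
print("sleeve/knob",on_z(d,np.r_[c([[690,413],[745,432]]),[[403,299]]],.084)[:,:2])
print("foot",on_z(d,c([[362,510],[622,597]]),.01)[:,:2])
print("tumbler",on_z(d,c([[168,455]]),.095)[:,:2],"tin",on_z(d,c([[471,70]]),.024)[:,:2])
s=get_image("side")
print("knob side",on_z(s,[[292,310],[293,322]],.084)[:,:2])
```

```text
handle [[ 0.64803855 -0.29085619]
 [ 0.56599891 -0.31421275]]
lip [[ 0.47440052 -0.36529626]
 [ 0.4587926  -0.31224225]]
back [[ 0.56778372 -0.33829453]
 [ 0.55246696 -0.28375185]]
[[ 0.60876192 -0.09772548]
 [ 0.56076916  0.01199735]
 [ 0.53244541 -0.06860416]
 [ 0.64078983 -0.0174453 ]
 [ 0.56184099 -0.09508027]
 [ 0.60863205  0.01403784]]
funnel [ 0.58647243 -0.04169856  0.05974017] [ 0.00055773 -0.00020944  0.00061569 -0.00025404 -0.00094974  0.00023978]
sleeve/knob [[0.57531937 0.0649503 ]
 [0.57372595 0.09721657]
 [0.57444892 0.10164682]]
foot [[ 0.67452483 -0.09286505]
 [ 0.6623805   0.06487429]]
tumbler [[ 0.72377217 -0.18479836]] tin [[ 0.3705187  -0.15898547]]
knob side [[0.57583181 0.06317678]
 [0.57126914 0.10141535]]
```

The crop shows the steel scoop with pearls at crop (120,160), its lip at (150,75) and handle end at (78,323). The funnel, housing and knob are clear. Next I go above the handle end.

>>> send_rows:
  plan:
    - {"x": -4.2,"y": 0.9}
    - {"x": -4.2,"y": 0.9}
    - {"x": -4.2,"y": 0.9}
    - {"x": -4.2,"y": 0.9}
    - {"x": -4.1,"y": 0.9,"z": 2}
    - {"x": -4.0,"y": 0.9,"z": 3}
    - {"x": -4.0,"y": 1.0,"z": 3}
    - {"roll": -10.6}
    - {"roll": -10.6}
    - {"roll": -10.6}
    - {"roll": -10.6}
    - {"roll": -10.6}
    - {"roll": -10.6}
    - {"roll": -10.6}
    - {"roll": -10.6}
    - {"roll": -10.6}
    - {"roll": -10.6}
    - {"x": 0}
    - {"x": 0}
  hand: 5

```text
schema error: expected keys x, y, z, roll
```

Run:
```python
from h import *
s=monitor.get_state();print(s["eef_pos"],np.degrees(s["eef_rot"]),s["joints"])
d=get_image("wrist"); 
a=np.radians(16);u=np.array([np.cos(a),np.sin(a)]);n=np.array([-u[1],u[0]])
g=np.array([.604,-.2994])
im=d["pixels"][:,:,::-1].copy()
for X in [(*(g+.051*u+.007*n),.042),(*(g+.051*u-.007*n),.042),(*(g-.04*u),.042)]:
    p=pix(d,X)[0];print(p);cv2.circle(im,tuple(int(v) for v in p),4,(0,0,255),1)
cv2.imwrite("pics/w1.png",im)
```

```text
[5.74733583e-01 5.18519026e-05 2.49869279e-01] [-1.79947216e+02 -5.53394299e-03  9.00017763e+01] [-1.10268898e-01  3.77687735e-01  8.03850456e-02  1.27441993e+00
 -5.41057485e-06  1.46049638e+00]
[382.42741517 433.66670429]
[384.76630244 441.65411394]
[312.55187194 452.63433812]
```

View pics/w1.png

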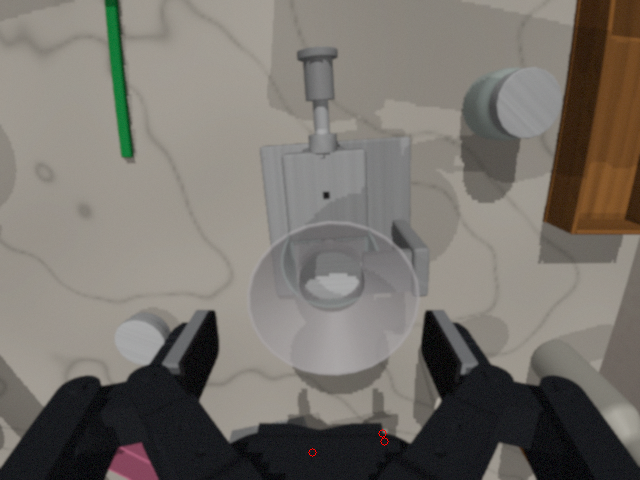

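The call was refused because every row needs all four keys. The wrist view shows the dispenser anyway: knob (319,76), knob rim (318,52), sleeve end (322,135), funnel mouth centred near (333,298). I'll measure those before moving.

Run:
```python
from h import *
d=get_image("wrist")
print("knob,rimface,sleeve",on_z(d,[[319,78],[318,49],[322,134]],.084)[:,:2])
P=on_z(d,[[249,295],[418,295],[335,222],[333,374]],.146)[:,:2];print(P,P.mean(0))
```

```text
knob,rimface,sleeve [[0.57334771 0.11220753]
 [0.57258248 0.13238839]
 [0.57574013 0.07135259]]
[[ 0.52422252 -0.03598726]
 [ 0.64392248 -0.03580878]
 [ 0.58417237  0.01760829]
 [ 0.58462921 -0.10388394]] [ 0.58423665 -0.03951792]
```

>>> send_rows:
  plan:
    - {"x": -4.2,"y": 0.9,"z": 0,"roll": 0}
    - {"x": -4.2,"y": 0.9,"z": 0,"roll": 0}
    - {"x": -4.2,"y": 0.9,"z": 0,"roll": 0}
    - {"x": -4.2,"y": 0.9,"z": 0,"roll": 0}
    - {"x": -4.1,"y": 0.9,"z": 2,"roll": 0}
    - {"x": -4,"y": 0.9,"z": 3,"roll": 0}
    - {"x": -4,"y": 1,"z": 3,"roll": 0}
    - {"x": 0,"y": 0,"z": 0,"roll": -10.6}
    - {"x": 0,"y": 0,"z": 0,"roll": -10.6}
    - {"x": 0,"y": 0,"z": 0,"roll": -10.6}
    - {"x": 0,"y": 0,"z": 0,"roll": -10.6}
    - {"x": 0,"y": 0,"z": 0,"roll": -10.6}
    - {"x": 0,"y": 0,"z": 0,"roll": -10.6}
    - {"x": 0,"y": 0,"z": 0,"roll": -10.6}
    - {"x": 0,"y": 0,"z": 0,"roll": -10.6}
    - {"x": 0,"y": 0,"z": 0,"roll": -10.6}
    - {"x": 0,"y": 0,"z": 0,"roll": -10.6}
    - {"x": 0,"y": 0,"z": 0,"roll": 0}
    - {"x": 0,"y": 0,"z": 0,"roll": 0}
  hand: 5

```text
clock: 2.72
eef_pos: [0.639, -0.289, 0.1702]
eef_rot: [3.142, -0.0, -2.865]
wrist_force: [0.2, 1.2, -0.4]
grip_width: 0.586
grip_force: 0.0
```

Run:
```python
from h import *
s=monitor.get_state();print(s["eef_pos"],np.degrees(s["eef_rot"]),s["joints"])
d=get_image("wrist"); 
a=np.radians(16);u=np.array([np.cos(a),np.sin(a)]);n=np.array([-u[1],u[0]])
g=np.array([.604,-.2994])
im=d["pixels"][:,:,::-1].copy()
for X in [(*(g+.051*u+.007*n),.042),(*(g+.051*u-.007*n),.042),(*(g-.04*u),.042)]:
    p=pix(d,X)[0];print(p);cv2.circle(im,tuple(int(v) for v in p),4,(0,0,255),1)
cv2.imwrite("pics/w2.png",im)
```

```text
[ 0.63901459 -0.28901616  0.17023139] [ 1.79994836e+02 -6.04631534e-04 -1.64150460e+02] [-5.15154612e-01  6.75038556e-01  3.63430878e-01  1.25926020e+00
  5.58166966e-05 -7.91781277e-01]
[329.19266917 256.73016366]
[310.53981729 256.74364954]
[319.80295369 130.67247344]
```

View pics/w2.png

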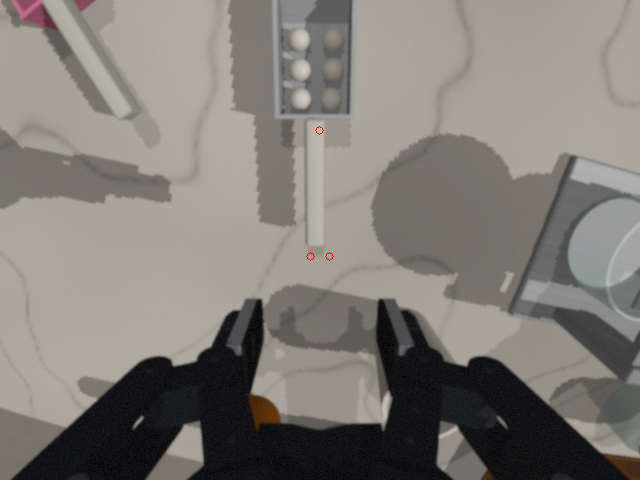

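The view shows the handle at columns 306–325 with its end at row 246, so it sits 8 mm nearer the pan and 3–4 mm left of my estimate. All six pearls are in the pan. I correct for that, descend and grip.

>>> send_rows:
  plan:
    - {"x": 0.8,"y": -0.38,"z": 0,"roll": 0}
    - {"x": 0,"y": 0,"z": 3.4,"roll": 0}
    - {"x": 0,"y": 0,"z": 3.4,"roll": 0}
    - {"x": 0,"y": 0,"z": 3.4,"roll": 0}
    - {"x": 0,"y": 0,"z": 3.4,"roll": 0}
    - {"x": 0,"y": 0,"z": 0,"roll": 0}
    - {"x": 0,"y": 0,"z": 0,"roll": 0}

```text
clock: 3.65
eef_pos: [0.6328, -0.2955, 0.0357]
eef_rot: [-3.14, 0.001, -2.863]
wrist_force: [0.3, -0.0, 0.5]
grip_width: 0.583
grip_force: 0.0
```

>>> send_rows:
  plan:
    - {"x": 0,"y": 0,"z": 0,"roll": 0}
    - {"x": 0,"y": 0,"z": 0,"roll": 0}
    - {"x": 0,"y": 0,"z": 0,"roll": 0}
    - {"x": 0,"y": 0,"z": 0,"roll": 0}
    - {"x": 0,"y": 0,"z": 0,"roll": 0}
    - {"x": 0,"y": 0,"z": 0,"roll": 0}
  hand: 0.5
  force: 80

```text
clock: 4.4
eef_pos: [0.6335, -0.2952, 0.0356]
eef_rot: [-3.14, 0.002, -2.862]
wrist_force: [1.0, 0.6, 5.5]
grip_width: 0.15
grip_force: 78.3
```

>>> send_rows:
  plan:
    - {"x": 0,"y": 0,"z": -0.4,"roll": 0}
    - {"x": 0,"y": 0,"z": -0.4,"roll": 0}
    - {"x": 0,"y": 0,"z": -0.4,"roll": 0}
    - {"x": 0,"y": 0,"z": 0,"roll": 0}
    - {"x": 0,"y": 0,"z": 0,"roll": 0}

```text
clock: 5.03
eef_pos: [0.6323, -0.2948, 0.0461]
eef_rot: [3.141, -0.0, -2.862]
wrist_force: [0.0, -0.0, -2.4]
grip_width: 0.143
grip_force: 78.0
```

>>> send_rows:
  plan:
    - {"x": 0,"y": 0,"z": 0,"roll": 0}
    - {"x": 0,"y": 0,"z": 0,"roll": 0}
    - {"x": 0,"y": 0,"z": 0,"roll": 0}
    - {"x": 0,"y": 0,"z": 0,"roll": 0}
  force: 20

```text
clock: 5.52
eef_pos: [0.6324, -0.2949, 0.0464]
eef_rot: [-3.142, 0.0, -2.862]
wrist_force: [-0.4, 1.1, -1.7]
grip_width: 0.146
grip_force: 78.0
```

Run:
```python
from h import *
s=monitor.get_state();print(s["eef_pos"],s["wrist_force"],s["torque"],s["grip_width"],s["grip_force"])
d=get_image("wrist"); e=get_image("side")
im=d["pixels"][:300,170:470,::-1]
i2=cv2.resize(e["pixels"][190:270,280:380,::-1],None,fx=4,fy=3.75)
cv2.imwrite("pics/w3.png",np.hstack([im,i2]))
```

```text
[ 0.63240823 -0.29485617  0.04635303] [-0.37589821  1.08696785 -1.68916936] [ 0.03936023 -0.15726505  0.00067045] 0.14572785668275628 77.9736328125
```

View pics/w3.png

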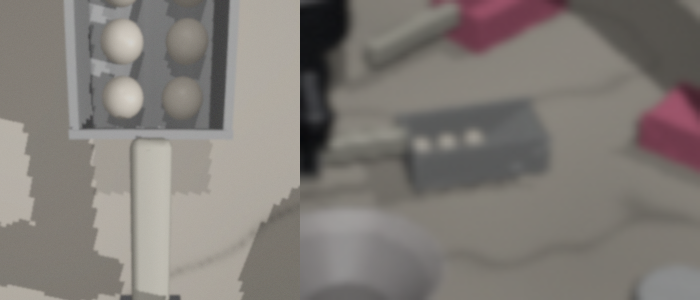

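Scoop lifted level at 10 mm with all the pearls in. The grip force stayed at 78 N, probably because it takes effect only with a hand command. I test the 20 N pivot here, where the counter limits any tilt.

>>> send_rows:
  plan:
    - {"x": 0,"y": 0,"z": 0,"roll": 0}
    - {"x": 0,"y": 0,"z": 0,"roll": 0}
    - {"x": 0,"y": 0,"z": 0,"roll": 0}
    - {"x": 0,"y": 0,"z": 0,"roll": 0}
  force: 20
  hand: 0.6

```text
clock: 6.12
eef_pos: [0.6324, -0.2949, 0.0463]
eef_rot: [-3.142, 0.0, -2.862]
wrist_force: [0.9, -0.9, -1.2]
grip_width: 0.151
grip_force: 77.9
```

Run:
```python
from h import *
s=monitor.get_state();print(s["eef_pos"],s["wrist_force"],s["torque"],s["grip_width"],s["grip_force"])
```

```text
[ 0.63241575 -0.29486204  0.04634396] [ 0.87119008 -0.93002875 -1.16972037] [ 0.00774014 -0.20943237 -0.00665051] 0.1506066610853442 77.94730424880981
```

>>> send_rows:
  plan:
    - {"x": 0,"y": 0,"z": 0,"roll": 0}
    - {"x": 0,"y": 0,"z": 0,"roll": 0}
    - {"x": 0,"y": 0,"z": 0,"roll": 0}
  force: 20
  hand: 1.3

```text
clock: 6.5
eef_pos: [0.6324, -0.2949, 0.0463]
eef_rot: [-3.142, 0.0, -2.862]
wrist_force: [1.0, -0.1, -1.6]
grip_width: 0.153
grip_force: 44.0
```

Run:
```python
from h import *
for i in range(3):
    s=monitor.get_state();print(s["eef_pos"],s["wrist_force"],s["torque"],s["grip_width"],s["grip_force"]);get_image("wrist")
```

```text
[ 0.63242182 -0.29486224  0.0463282 ] [ 1.02729685 -0.10955947 -1.62503355] [ 0.03189948 -0.15807953  0.00862619] 0.15334881901078545 44.03665602207184
[ 0.63242648 -0.29485737  0.04635112] [-1.15463315  0.7453731  -0.98843291] [ 0.04454482 -0.19047516  0.00584275] 0.15320710651585798 44.03226613998413
[ 0.63239099 -0.29484841  0.04631586] [-0.40479681  0.5126706  -1.57640861] [ 0.05897529 -0.22876983 -0.00531167] 0.15593035526804816 44.04542863368988
```

>>> send_rows:
  plan:
    - {"x": 0,"y": 0,"z": 0,"roll": 0}
    - {"x": 0,"y": 0,"z": 0,"roll": 0}
    - {"x": 0,"y": 0,"z": 0,"roll": 0}
  force: 20
  hand: 1.36

```text
clock: 7.02
eef_pos: [0.6324, -0.2949, 0.0463]
eef_rot: [-3.142, 0.0, -2.862]
wrist_force: [-0.8, 0.3, -1.2]
grip_width: 0.162
grip_force: 17.6
```

Run:
```python
from h import *
for i in range(2):
    s=monitor.get_state();print(s["eef_pos"],s["wrist_force"],s["torque"],s["grip_width"],s["grip_force"]);get_image("wrist")
```

```text
[ 0.63240689 -0.29485845  0.04633759] [-0.82785632  0.33326163 -1.23618388] [ 0.0449058  -0.17131945 -0.00079952] 0.1624294402139696 17.573362290859222
[ 0.63240601 -0.29487683  0.04636606] [-0.16252696 -0.32073755 -1.35340215] [ 0.0185555  -0.18900985 -0.01022796] 0.15904735972550135 17.58111923933029
```

>>> send_rows:
  plan:
    - {"x": 0,"y": 0,"z": 0,"roll": 0}
    - {"x": 0,"y": 0,"z": 0,"roll": 0}
    - {"x": 0,"y": 0,"z": 0,"roll": 0}
  force: 20
  hand: 1.4

```text
clock: 7.5
eef_pos: [0.6325, -0.2949, 0.0466]
eef_rot: [-3.141, 0.0, -2.862]
wrist_force: [0.2, 0.8, 0.8]
grip_width: 0.164
grip_force: 0.2
```

Run:
```python
from h import *
for i in range(2):
    s=monitor.get_state();print(s["eef_pos"],s["wrist_force"],s["torque"],s["grip_width"],s["grip_force"]);d=get_image("wrist")
cv2.imwrite("pics/w4.png",d["pixels"][:300,170:470,::-1])
```

```text
[ 0.63250223 -0.29494091  0.04658435] [0.210287   0.78518184 0.79203087] [-0.00495841  0.05416362 -0.04665374] 0.1636014532665317 0.1745336875319481
[ 0.63250492 -0.29491442  0.0465292 ] [-0.19920707  0.3279765   0.34849269] [0.02839701 0.04391393 0.00911313] 0.16368675020629464 0.17372704460285604
```

The hand opening controls the grip force: 1.30 cm gives 44 N, 1.36 gives 17.6 N and 1.40 gives about 0, where the scoop settled back on the counter. I re-seat the grip and test pivoting at about 9 N.

>>> send_rows:
  plan:
    - {"x": 0,"y": 0,"z": 0.6,"roll": 0}
    - {"x": 0,"y": 0,"z": 0.6,"roll": 0}
    - {"x": 0,"y": 0,"z": 0,"roll": 0}
  hand: 1.6

```text
clock: 7.98
eef_pos: [0.6317, -0.2944, 0.0332]
eef_rot: [3.14, -0.001, -2.862]
wrist_force: [-0.8, 0.1, 0.3]
grip_width: 0.188
grip_force: 0.0
```

>>> send_rows:
  plan:
    - {"x": 0,"y": 0,"z": 0,"roll": 0}
    - {"x": 0,"y": 0,"z": 0,"roll": 0}
    - {"x": 0,"y": 0,"z": -0.5,"roll": 0}
    - {"x": 0,"y": 0,"z": -0.5,"roll": 0}
    - {"x": 0,"y": 0,"z": -0.5,"roll": 0}
    - {"x": 0,"y": 0,"z": 0,"roll": 0}
  force: 80
  hand: 1.25

```text
clock: 8.72
eef_pos: [0.633, -0.2952, 0.0503]
eef_rot: [-3.14, 0.001, -2.862]
wrist_force: [0.4, -0.4, -1.9]
grip_width: 0.152
grip_force: 39.4
```

>>> send_rows:
  plan:
    - {"x": 0,"y": 0,"z": 0,"roll": 0}
    - {"x": 0,"y": 0,"z": 0,"roll": 0}
    - {"x": 0,"y": 0,"z": 0,"roll": 0}
  hand: 1.38

```text
clock: 9.1
eef_pos: [0.6324, -0.2949, 0.0493]
eef_rot: [-3.141, -0.0, -2.862]
wrist_force: [0.1, -0.8, -0.4]
grip_width: 0.159
grip_force: 9.6
```

Run:
```python
from h import *
s=monitor.get_state();print(s["eef_pos"],s["wrist_force"],s["torque"],s["grip_width"],s["grip_force"]);d=get_image("wrist")
e=get_image("side");i2=cv2.resize(e["pixels"][190:270,280:380,::-1],None,fx=4,fy=3.75)
cv2.imwrite("pics/w5.png",np.hstack([d["pixels"][:300,170:470,::-1],i2]))
```

```text
[ 0.63239276 -0.2948834   0.04934942] [ 0.07840691 -0.76916985 -0.41715502] [-0.09590495 -0.06250239  0.01269078] 0.1591324920572331 9.60037037730217
```

View pics/w5.png

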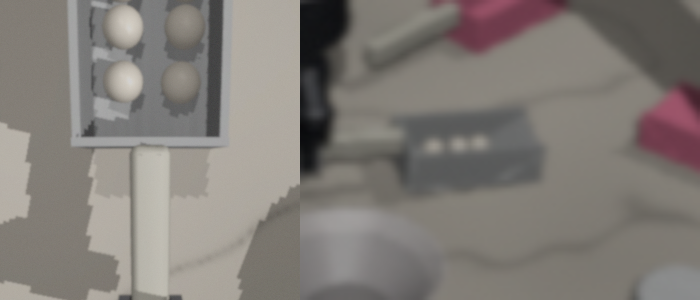

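Pearls have rolled toward the lip (rows 25 and 80 in the wrist crop), so the scoop pivots in the pads at about 9.6 N while staying held. I set it flat, regrip hard, then lift and turn.

>>> send_rows:
  plan:
    - {"x": 0,"y": 0,"z": 0.5,"roll": 0}
    - {"x": 0,"y": 0,"z": 0.5,"roll": 0}
    - {"x": 0,"y": 0,"z": 0.5,"roll": 0}
    - {"x": 0,"y": 0,"z": 0.1,"roll": 0}

```text
clock: 9.7
eef_pos: [0.6326, -0.2948, 0.0332]
eef_rot: [-3.142, 0.0, -2.862]
wrist_force: [1.3, 1.3, 2.7]
grip_width: 0.16
grip_force: 10.0
```

>>> send_rows:
  plan:
    - {"x": 0,"y": 0,"z": 0,"roll": 0}
    - {"x": 0,"y": 0,"z": 0,"roll": 0}
    - {"x": 0,"y": 0,"z": 0,"roll": 0}
    - {"x": 0,"y": 0,"z": -1,"roll": 0}
    - {"x": 0,"y": 0,"z": -2,"roll": 0}
    - {"x": 0,"y": 0,"z": -3,"roll": 0}
    - {"x": 0,"y": 0,"z": -3,"roll": 0}
    - {"x": 0,"y": 0,"z": -3,"roll": 0}
    - {"x": 0,"y": 0,"z": -3,"roll": 3}
    - {"x": 0,"y": 0,"z": -3,"roll": 6}
    - {"x": 0,"y": 0,"z": -2,"roll": 9}
    - {"x": 0,"y": 0,"z": -2,"roll": 10}
    - {"x": 0,"y": 0,"z": 0,"roll": 10.5}
    - {"x": 0,"y": 0,"z": 0,"roll": 10.5}
    - {"x": 0,"y": 0,"z": 0,"roll": 10.5}
    - {"x": 0,"y": 0,"z": 0,"roll": 10.5}
    - {"x": 0,"y": 0,"z": 0,"roll": 10}
    - {"x": 0,"y": 0,"z": 0,"roll": 10}
    - {"x": 0,"y": 0,"z": 0,"roll": 9}
    - {"x": 0,"y": 0,"z": 0,"roll": 7}
  force: 100
  hand: 0.8

```text
clock: 12.2
eef_pos: [0.6315, -0.295, 0.253]
eef_rot: [-3.139, 0.0, 1.566]
wrist_force: [-1.0, -0.6, -1.6]
grip_width: 0.145
grip_force: 97.6
```

>>> send_rows:
  plan:
    - {"x": 0.7,"y": -0.7,"z": 0,"roll": 0}
    - {"x": 1.6,"y": -1,"z": 0,"roll": 0}
    - {"x": 2,"y": -1,"z": 0,"roll": 0}
    - {"x": 2,"y": -1,"z": 0,"roll": 0}
    - {"x": 1,"y": -1,"z": 0,"roll": 0}
    - {"x": 0,"y": 0,"z": 0,"roll": 0}
    - {"x": 0,"y": 0,"z": 0,"roll": 0}

```text
clock: 13.08
eef_pos: [0.5854, -0.2224, 0.2533]
eef_rot: [-3.141, 0.001, 1.57]
wrist_force: [0.3, 0.3, -2.0]
grip_width: 0.145
grip_force: 97.7
```

Run:
```python
from h import *
s=monitor.get_state();print(s["eef_pos"],s["eef_rot"],s["wrist_force"],s["torque"],s["grip_width"],s["grip_force"]);d=get_image("wrist")
e=get_image("scene")
a=cv2.resize(d["pixels"][:,:,::-1],(400,300));b=cv2.resize(e["pixels"][150:330,170:410,::-1],(400,300))
cv2.imwrite("pics/w6.png",np.hstack([a,b]))
```

```text
[ 0.58536932 -0.22240695  0.25331202] [-3.14131810e+00  5.82138830e-04  1.57041298e+00] [ 0.26500939  0.26042947 -2.01560006] [-0.21506971 -0.01251999 -0.04212558] 0.1446966161917531 97.70585417747498
```

View pics/w6.png

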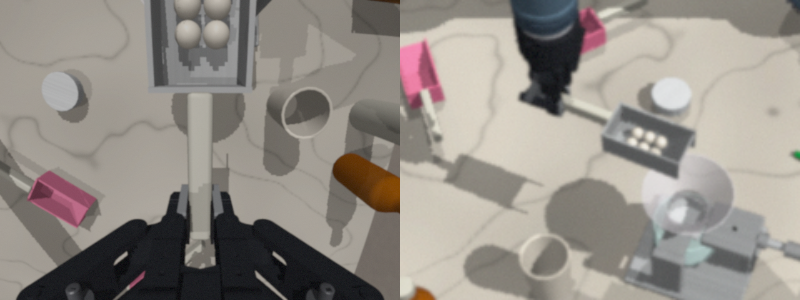

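All six pearls are in the level scoop, with the lip over the funnel. I descend until the pan floor sits on the near rim.

>>> send_rows:
  plan:
    - {"x": 0,"y": 0,"z": 1.5,"roll": 0}
    - {"x": 0,"y": 0,"z": 2.0,"roll": 0}
    - {"x": 0,"y": 0,"z": 2.0,"roll": 0}
    - {"x": 0,"y": 0,"z": 1.4,"roll": 0}
    - {"x": 0,"y": 0,"z": 0.4,"roll": 0}
    - {"x": 0,"y": 0,"z": 0.2,"roll": 0}
    - {"x": 0,"y": 0,"z": 0,"roll": 0}

```text
clock: 14.05
eef_pos: [0.5855, -0.2218, 0.1791]
eef_rot: [3.141, -0.0, 1.571]
wrist_force: [-2.8, 0.8, 1.8]
grip_width: 0.143
grip_force: 98.1
```

Run:
```python
from h import *
for i in range(3):
    s=monitor.get_state();print(s["eef_pos"],s["wrist_force"],s["torque"],s["grip_force"]);d=get_image("side")
```

```text
[ 0.58548916 -0.22176801  0.17910467] [-2.84230135  0.82701409  1.76290923] [0.17416949 0.37164361 0.19177487] 98.1068766117096
[ 0.58567    -0.2218381   0.17917711] [-0.82388645  0.77831245  0.84485756] [0.1963633  0.33046623 0.1838387 ] 98.09024691581726
[ 0.58574807 -0.22186734  0.17912554] [-1.82332566  0.77897673  0.50825251] [0.22031971 0.35631797 0.17547525] 98.09041500091553
```

The pan is on the rim (Fz positive, torque reversed). I loosen to about 9 N and follow an arc about the rim up to 30°.

>>> send_rows:
  plan:
    - {"x": 0,"y": 0,"z": 0,"roll": 0}
    - {"x": 0,"y": 0,"z": 0,"roll": 0}
    - {"x": 0.35,"y": 0,"z": -1.04,"roll": 0}
    - {"x": 0.4,"y": 0,"z": -1.0,"roll": 0}
    - {"x": 0.5,"y": 0,"z": -0.95,"roll": 0}
    - {"x": 0.55,"y": 0,"z": -0.9,"roll": 0}
    - {"x": 0.7,"y": 0,"z": -0.85,"roll": 0}
    - {"x": 0.7,"y": 0,"z": -0.8,"roll": 0}
    - {"x": 0,"y": 0,"z": 0,"roll": 0}
  hand: 1.38

```text
clock: 15.32
eef_pos: [0.5859, -0.1891, 0.2347]
eef_rot: [3.14, -0.0, 1.572]
wrist_force: [0.0, -0.5, 1.3]
grip_width: 0.164
grip_force: 10.0
```

Run:
```python
from h import *
s=monitor.get_state();print(s["eef_pos"],s["wrist_force"],s["torque"],s["grip_width"],s["grip_force"]);d=get_image("wrist")
e=get_image("scene");f=get_image("side")
a=cv2.resize(d["pixels"][:,:,::-1],(400,300));b=cv2.resize(e["pixels"][150:330,170:410,::-1],(400,300));c=cv2.resize(f["pixels"][180:330,220:420,::-1],(400,300))
cv2.imwrite("pics/w7.png",np.vstack([np.hstack([a,b]),np.hstack([c,0*c])]))
```

```text
[ 0.5858522  -0.18907139  0.23465074] [ 0.03647029 -0.54377857  1.27430431] [0.20861975 0.03251218 0.05196294] 0.16375529292755378 9.951771944761276
```

View pics/w7.png

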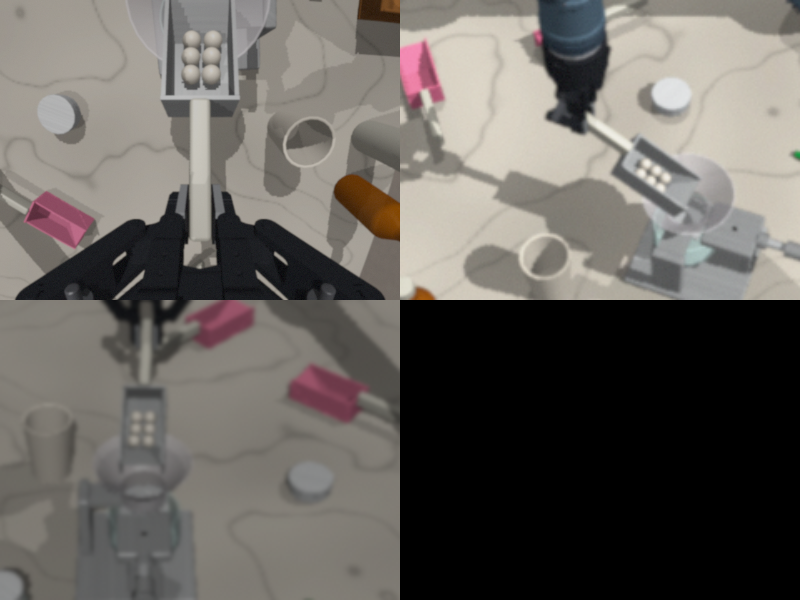

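The scoop is tilted about 28° on the rim with the lip inside the funnel and all six pearls still in the pan. I continue to 60° to empty it.

>>> send_rows:
  plan:
    - {"x": 0.8,"y": 0,"z": -0.72,"roll": 0}
    - {"x": 0.85,"y": 0,"z": -0.68,"roll": 0}
    - {"x": 0,"y": 0,"z": 0,"roll": 0}
    - {"x": 0.46,"y": 0,"z": -0.29,"roll": 0}
    - {"x": 0.46,"y": 0,"z": -0.28,"roll": 0}
    - {"x": 0.48,"y": 0,"z": -0.26,"roll": 0}
    - {"x": 0.48,"y": 0,"z": -0.25,"roll": 0}
    - {"x": 0.5,"y": 0,"z": -0.2,"roll": 0}
    - {"x": 0.5,"y": 0,"z": -0.2,"roll": 0}
    - {"x": 0.5,"y": 0,"z": -0.17,"roll": 0}
    - {"x": 0.5,"y": 0,"z": -0.17,"roll": 0}
    - {"x": 0,"y": 0,"z": 0,"roll": 0}
    - {"x": 0,"y": 0,"z": 0,"roll": 0}

```text
clock: 17.1
eef_pos: [0.5854, -0.1346, 0.2659]
eef_rot: [3.142, 0.0, 1.571]
wrist_force: [-0.5, 0.3, -2.0]
grip_width: 0.163
grip_force: 10.0
```

Run:
```python
from h import *
s=monitor.get_state();print(s["eef_pos"],s["wrist_force"],s["torque"],s["grip_width"],s["grip_force"]);d=get_image("wrist")
e=get_image("scene");f=get_image("side")
a=cv2.resize(d["pixels"][:,:,::-1],(400,300));b=cv2.resize(e["pixels"][180:330,250:450,::-1],(400,300));c=cv2.resize(f["pixels"][200:320,230:390,::-1],(400,300))
cv2.imwrite("pics/w8.png",np.vstack([np.hstack([a,b]),np.hstack([c,0*c])]))
```

```text
[ 0.58540222 -0.13462495  0.26589336] [-0.51428693  0.28145057 -2.03060503] [-0.05483971  0.00953544 -0.00588906] 0.1627614625436454 10.004138946533203
```

View pics/w8.png

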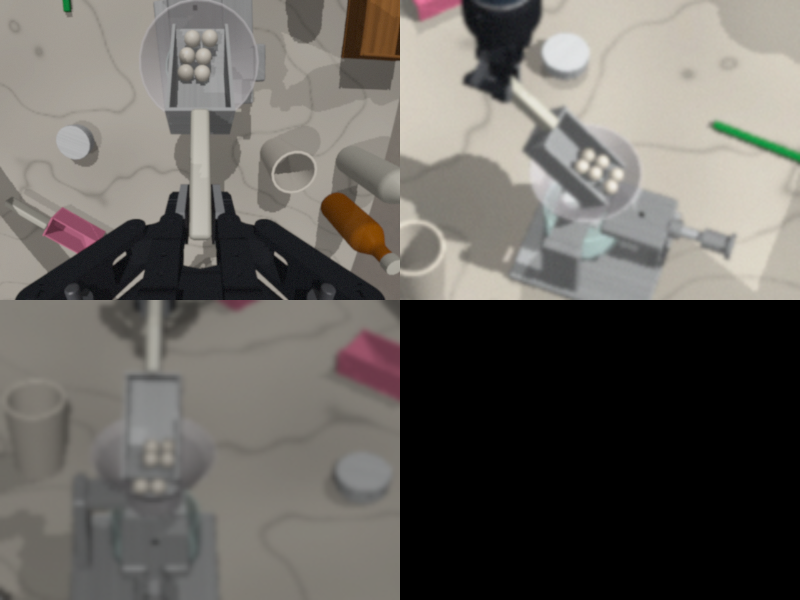

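The scoop has stopped around 40°: four pearls are on the ramp and two are close to the lip, side crop (150,487). The grip carries the full weight, so pad friction is holding the tilt. I loosen slightly; the rim will catch it at about 60°.

>>> send_rows:
  plan:
    - {"x": 0,"y": 0,"z": 0,"roll": 0}
    - {"x": 0,"y": 0,"z": 0,"roll": 0}
    - {"x": 0,"y": 0,"z": 0,"roll": 0}
    - {"x": 0,"y": 0,"z": 0,"roll": 0}
  hand: 1.386

```text
clock: 17.75
eef_pos: [0.5853, -0.1346, 0.266]
eef_rot: [-3.142, 0.0, 1.571]
wrist_force: [-0.7, -0.7, -0.4]
grip_width: 0.164
grip_force: 7.2
```

```bash
cat > look.py <<'E'
from h import *
F=[];T=[]
for i in range(3):
    s=monitor.get_state();F.append(s["wrist_force"]);T.append(s["torque"]);d=get_image(["side","scene","wrist"][i])
    # bright neutral pearls: Hough-free blob listing
    im=d["pixels"];g=cv2.cvtColor(im,cv2.COLOR_RGB2GRAY)
    c=cv2.HoughCircles(cv2.resize(g,None,fx=4,fy=4,interpolation=cv2.INTER_CUBIC),cv2.HOUGH_GRADIENT,1,12,param1=60,param2=14,minRadius=[12,12,30][i],maxRadius=[20,22,70][i])
    if c is not None:
        c=c[0]/4; R=pix(d,[.585,-.07,.12])[0]
        c=c[np.hypot(*(c[:,:2]-R).T)<[40,40,150][i]]
        print(["side","scene","wrist"][i],[(round(float(u)),round(float(v)),round(float(r),1),int(g[int(v),int(u)])) for u,v,r in c])
print(s["clock"],s["eef_pos"],np.mean(F,0).round(2),np.mean(T,0).round(3),s["grip_width"],s["grip_force"])
E
python3 look.py
```

```text
side []
scene []
wrist [(350, 173, 16.5, 145), (294, 124, 9.1, 148)]
17.85 [ 0.58533145 -0.13460134  0.26593479] [-0.71 -0.31 -0.51] [-0.146  0.23   0.045] 0.16475697670561495 7.202535420656204
```

```bash
cat > blobs.py <<'E'
from h import *
def blobs(im,x0,y0,x1,y1,th,amin):
    g=cv2.cvtColor(im,cv2.COLOR_RGB2HSV)[y0:y1,x0:x1]
    m=((g[...,2]>th)&(g[...,1]<60)).astype(np.uint8)
    n,l,s,c=cv2.connectedComponentsWithStats(m)
    return [(int(c[i][0])+x0,int(c[i][1])+y0,int(s[i][4])) for i in range(1,n) if s[i][4]>=amin]
E
python3 - <<'E'
from blobs import *
old=cv2.resize(cv2.imread("pics/w8.png")[:300,:400,::-1],(640,480))
d=get_image("wrist")["pixels"]
for n,i in(("old",old),("new",d)):
    print(n,[ (t,blobs(i,200,0,440,220,t,40)) for t in (185,205,220)])
    # handle profile: columns of row scan for back wall along the centre line
    print([int(v) for v in cv2.cvtColor(np.ascontiguousarray(i),cv2.COLOR_RGB2GRAY)[0:400:8,322]])
print(monitor.get_state()["wrist_force"])
E
```

```text
old [(185, [(334, 54, 117), (306, 54, 113), (298, 82, 106), (324, 84, 123), (322, 111, 126), (318, 204, 485)]), (205, []), (220, [])]
[147, 113, 114, 113, 113, 113, 156, 142, 126, 145, 186, 187, 147, 156, 198, 169, 109, 107, 146, 146, 146, 145, 173, 182, 182, 182, 183, 185, 185, 187, 186, 187, 187, 182, 189, 188, 179, 181, 182, 182, 182, 184, 184, 186, 185, 186, 188, 175, 137, 155]
new [(185, []), (205, []), (220, [])]
[151, 113, 114, 113, 113, 112, 114, 113, 101, 149, 167, 167, 162, 162, 159, 159, 147, 146, 145, 145, 144, 146, 145, 165, 176, 177, 178, 178, 179, 179, 182, 182, 173, 172, 175, 174, 173, 176, 176, 176, 178, 178, 179, 180, 181, 183, 182, 159, 111, 157]
[-0.21303773 -0.97317982 -0.5802289 ]
```

Run:
```python
from blobs import *
d=get_image("wrist");s=get_image("side");P=monitor.get_state()["eef_pos"]
for th in range(35,76,5):
    a=np.radians(th)
    L=np.array([(-76,0,10),(-76,0,6),(-79,0,6),(-79,0,-28),(-179,0,4)])/1e3
    X=np.array([P+[l[1],-l[0]*np.cos(a)+l[2]*np.sin(a), l[0]*np.sin(a)+l[2]*np.cos(a)] for l in L])
    print(th,pix(d,X)[:,1].round(),pix(s,X)[:,1].round())
g=cv2.cvtColor(d["pixels"],cv2.COLOR_RGB2GRAY)
print([(r,int(g[r,322])) for r in range(40,200,4)]); print([(r,int(g[r,350])) for r in range(40,260,4)])
# pearls in funnel
print("hopper px",pix(s,[.585,-.041,.093]))
print("side",[(t,blobs(s["pixels"],260,220,325,320,t,5)) for t in(150,165,180,195)])
e=get_image("scene");print("hopper px",pix(e,[.585,-.041,.093]))
print("scene",[(t,blobs(e["pixels"],310,235,375,305,t,5)) for t in(170,185,200,215)])
```

```text
35 [152. 157. 151. 184.  -6.] [227. 228. 229. 233. 270.]
40 [159. 164. 158. 194.  18.] [228. 229. 230. 233. 271.]
45 [166. 171. 166. 204.  41.] [229. 229. 231. 232. 272.]
50 [174. 179. 174. 214.  63.] [230. 230. 231. 231. 272.]
55 [182. 187. 183. 225.  84.] [230. 230. 231. 230. 272.]
60 [190. 196. 192. 235. 104.] [230. 230. 231. 229. 271.]
65 [199. 205. 202. 246. 123.] [230. 230. 231. 228. 270.]
70 [208. 214. 211. 257. 142.] [230. 229. 230. 226. 268.]
75 [218. 224. 221. 268. 161.] [229. 228. 229. 224. 265.]
[(40, 114), (44, 113), (48, 113), (52, 112), (56, 114), (60, 114), (64, 100), (68, 97), (72, 151), (76, 164), (80, 166), (84, 167), (88, 165), (92, 163), (96, 163), (100, 163), (104, 163), (108, 163), (112, 160), (116, 163), (120, 159), (124, 149), (128, 144), (132, 146), (136, 145), (140, 145), (144, 145), (148, 144), (152, 146), (156, 145), (160, 144), (164, 145), (168, 143), (172, 144), (176, 144), (180, 147), (184, 166), (188, 176), (192, 177), (196, 176)]
[(40, 114), (44, 117), (48, 116), (52, 115), (56, 117), (60, 114), (64, 99), (68, 113), (72, 154), (76, 162), (80, 164), (
[... 386 characters left out ...]
16, 79), (220, 78), (224, 78), (228, 106), (232, 108), (236, 108), (240, 105), (244, 108), (248, 106), (252, 105), (256, 107)]
hopper px [[290.7162024  277.19963599]]
side [(150, [(291, 223, 24), (285, 253, 24)]), (165, [(291, 223, 7)]), (180, []), (195, [])]
hopper px [[342.48973333 277.55435403]]
scene [(170, [(322, 238, 58), (359, 248, 857), (311, 242, 34), (337, 262, 339), (319, 273, 261), (347, 297, 151)]), (185, [(322, 238, 53), (359, 246, 731), (310, 242, 26), (317, 269, 170), (344, 270, 124), (325, 290, 5), (347, 290, 9), (348, 300, 80)]), (200, [(322, 238, 38), (336, 235, 17), (359, 241, 431), (310, 242, 13), (371, 262, 98), (314, 266, 93)]), (215, [(321, 237, 32), (316, 267, 23)])]
```

Numerically, the handle junction at wrist row 184 and the lip at row 70 give a tilt of about 54°. The pan interior is uniform with no pearl blobs, so the scoop is empty. I reverse the arc so the rim levels it, then grip hard.

>>> send_rows:
  plan:
    - {"x": -1,"y": 0,"z": 0.37,"roll": 0}
    - {"x": -1,"y": 0,"z": 0.37,"roll": 0}
    - {"x": -0.96,"y": 0,"z": 0.51,"roll": 0}
    - {"x": -0.92,"y": 0,"z": 0.57,"roll": 0}
    - {"x": -0.85,"y": 0,"z": 0.68,"roll": 0}
    - {"x": -0.8,"y": 0,"z": 0.72,"roll": 0}
    - {"x": -0.7,"y": 0,"z": 0.8,"roll": 0}
    - {"x": -0.7,"y": 0,"z": 0.85,"roll": 0}
    - {"x": -0.55,"y": 0,"z": 0.9,"roll": 0}
    - {"x": -0.5,"y": 0,"z": 0.95,"roll": 0}
    - {"x": -0.4,"y": 0,"z": 1.0,"roll": 0}
    - {"x": -0.35,"y": 0,"z": 1.04,"roll": 0}
    - {"x": 0,"y": 0,"z": 0,"roll": 0}

```text
clock: 19.73
eef_pos: [0.5851, -0.2221, 0.1773]
eef_rot: [-3.141, -0.0, 1.57]
wrist_force: [-0.7, -0.4, -1.0]
grip_width: 0.166
grip_force: 6.4
```

>>> send_rows:
  plan:
    - {"x": 0,"y": 0,"z": 0,"roll": 0}
    - {"x": 0,"y": 0,"z": 0,"roll": 0}
    - {"x": 0,"y": 0,"z": 0,"roll": 0}
    - {"x": 0,"y": 0,"z": -1,"roll": 0}
    - {"x": 0,"y": 0,"z": -2,"roll": 0}
    - {"x": 0,"y": 0,"z": -2,"roll": 0}
    - {"x": 0,"y": 0,"z": -1,"roll": 0}
    - {"x": 0,"y": 0,"z": 0,"roll": 0}
  hand: 0.8
  force: 80

```text
clock: 20.72
eef_pos: [0.586, -0.2221, 0.2394]
eef_rot: [3.14, 0.001, 1.571]
wrist_force: [0.9, -0.6, -1.0]
grip_width: 0.15
grip_force: 78.9
```

```bash
cat > tilt.py <<'E'
from blobs import *
d=get_image("wrist");st=monitor.get_state();P=st["eef_pos"];y=st["eef_rot"][2]
u=np.array([np.cos(y),np.sin(y),0]);k=np.array([0,0,1])   # u: tool x = toward the lip
for th in range(-10,31,5):
    a=np.radians(th)
    X=[P+u*(-x*np.cos(a)+z*np.sin(a))/1e3+k*(x*np.sin(a)+z*np.cos(a))/1e3 for x,z in[(40,10),(-76,10),(-76,6),(-79,6),(-79,-28),(-179,4)]]
    print(th,pix(d,X)[:,1].round())
g=cv2.cvtColor(d["pixels"],cv2.COLOR_RGB2GRAY)
c=int(pix(d,P+.09*u)[0,0]);print(c,[(r,int(g[r,c])) for r in range(0,230,4)])
print("side col",[(r,int(g[r,c+25])) for r in range(0,230,4)])
print(P,st["wrist_force"],st["torque"],st["grip_force"],blobs(d["pixels"],c-80,0,c+80,300,185,60))
E
python3 tilt.py
```

```text
-10 [ 416.  150.  147.  136.  116. -266.]
-5 [ 422.  142.  140.  130.  120. -252.]
0 [ 427.  137.  137.  127.  126. -221.]
5 [ 432.  135.  135.  126.  132. -186.]
10 [ 436.  134.  135.  127.  139. -152.]
15 [ 439.  135.  137.  129.  147. -119.]
20 [442. 137. 141. 133. 156. -88.]
25 [445. 141. 145. 138. 164. -59.]
30 [446. 146. 150. 144. 174. -31.]
320 [(0, 151), (4, 150), (8, 153), (12, 150), (16, 149), (20, 152), (24, 151), (28, 152), (32, 151), (36, 151), (40, 152), (44, 151), (48, 150), (52, 151), (56, 149), (60, 149), (64, 149), (68, 148), (72, 150), (76, 149), (80, 149), (84, 148), (88, 150), (92, 149), (96, 148), (100, 148), (104, 148), (108, 148), (112, 146), (116, 128), (120, 130), (124, 130), (128, 120), (132, 141), (136, 149), (140, 148), (144, 180), (148, 177), (152, 172), (156, 172), (160, 171), (164, 173), (168, 172), (172, 173), (176, 173), (180, 172), (184, 171), (188, 173), (192, 172), (196, 172), (200, 173), (204, 172), (208, 172), (212, 171), (216, 172), (220, 171), (224, 170), (228, 172)]
side col [(0, 152), (4, 152), (8, 152), (12, 150), (16, 152), (20, 151), (24, 151), (28, 151), (32, 152), (36, 150), (40, 151), (44, 152), (48, 150), (52, 151), (56, 152), (60, 150), (64, 150), (68, 150), (72, 150), (76, 149), (80, 150), (84, 150), (88, 150), (92, 150), (96, 150), (100, 152), (104, 149), (108, 150), (112, 146), (116, 130), (120, 131), (124, 130), (128, 122), (132, 142), (136, 149), (140, 145), (144, 108), (148, 107), (152, 108), (156, 109), (160, 107), (164, 107), (168, 106), (172, 106), (176, 107), (180, 107), (184, 105), (188, 105), (192, 107), (196, 106), (200, 105), (204, 105), (208, 106), (212, 105), (216, 107), (220, 106), (224, 108), (228, 107)]
[ 0.58553608 -0.22192394  0.23845462] [ 0.85793693  0.13710092 -2.1673723 ] [-0.13357005  0.0287133  -0.05463436] 78.86971950531006 []
```

The pan is empty and about 6–8° lip-up, which the counter will level when I set it down. I take it back to its original spot.

>>> send_rows:
  plan:
    - {"x": -1,"y": 0.7,"z": 0,"roll": 0}
    - {"x": -2,"y": 1,"z": 0,"roll": 0}
    - {"x": -2,"y": 1,"z": 0,"roll": 0}
    - {"x": -1.5,"y": 1,"z": 0,"roll": 0}
    - {"x": -0.8,"y": 0.9,"z": 0,"roll": -4}
    - {"x": 0,"y": 0,"z": 0,"roll": -8}
    - {"x": 0,"y": 0,"z": 0,"roll": -10.5}
    - {"x": 0,"y": 0,"z": 0,"roll": -10.5}
    - {"x": 0,"y": 0,"z": 0,"roll": -10.5}
    - {"x": 0,"y": 0,"z": 0,"roll": -10.5}
    - {"x": 0,"y": 0,"z": 0,"roll": -10.5}
    - {"x": 0,"y": 0,"z": 0,"roll": -10.5}
    - {"x": 0,"y": 0,"z": 2,"roll": -10.5}
    - {"x": 0,"y": 0,"z": 3,"roll": -10.5}
    - {"x": 0,"y": 0,"z": 3,"roll": -10}
    - {"x": 0,"y": 0,"z": 3,"roll": 0}
    - {"x": 0,"y": 0,"z": 3,"roll": 0}
    - {"x": 0,"y": 0,"z": 3,"roll": 0}
    - {"x": 0,"y": 0,"z": 1.6,"roll": 0}
    - {"x": 0,"y": 0,"z": 0,"roll": 0}

```text
clock: 23.28
eef_pos: [0.6303, -0.2944, 0.0503]
eef_rot: [3.139, -0.002, -2.863]
wrist_force: [0.2, 0.5, -0.9]
grip_width: 0.149
grip_force: 78.8
```

Run:
```python
from blobs import *
s=monitor.get_state();print(s["eef_pos"],s["eef_rot"],s["wrist_force"],s["torque"])
# dispenser from scene: pearls inside the funnel, and any stray pearls on the counter
e=get_image("scene");p=e["pixels"]
print("hopper px",pix(e,[.585,-.041,.093]),pix(e,[[.585,-.065,.093],[.585,-.015,.093],[.56,-.04,.093],[.61,-.04,.093]]).round())
g=cv2.cvtColor(p,cv2.COLOR_RGB2GRAY)
x,y=pix(e,[.585,-.041,.093])[0].astype(int)
print(g[y-14:y+15:1,x-18:x+19:2])
```

```text
[ 0.63028515 -0.2944078   0.0503451 ] [ 3.13884856e+00 -2.36099027e-03 -2.86255170e+00] [ 0.18700437  0.54358169 -0.9183677 ] [-0.00174281 -0.16589463 -0.01649015]
hopper px [[342.48973333 277.55435403]] [[333. 274.]
 [353. 282.]
 [347. 269.]
 [338. 287.]]
[[226 226 226 224 224 221 218 204 194 189 182 182 183 177 173 168 164 161
  162]
 [224 225 225 225 225 221 201 188 171 166 159 165 172 175 170 169 164 160
  155]
 [223 223 222 225 225 211 175 166 162 159 153 151 157 170 170 166 161 160
  156]
 [216 219 222 223 223 189 152 150 154 161 152 147 148 159 166 163 162 158
  155]
 [208 212 220 222 216 172 149 146 140 140 140 139 145 151 164 162 156 157
  156]
 [204 217 221 221 198 162 156 155 146 127 130 132 135 142 159 161 157 154
  158]
 [204 219 220 218 179 157 171 177 166 125 120 132 139 133 148 161 155 155
  154]
 [204 216 220 208 163 166 192 197 191 137 115 126 140 135 137 160 157 156
  152]
 [203 217 217 195 153 180 216 206 196 154 116 120 126 137 134 159 161 150
  147]
 [198 213 207 187 148 193 226 209 195 148 119 117 117 135 127 148 160 147
  147]
 [200 207 201 181 143 193 226 209
[... 806 characters left out ...]
 185 202 133 166 178 152 138 141 134 136 138
  145]
 [177 184 170 162 158 155 156 173 186 135 152 155 146 143 140 131 136 143
  159]
 [167 182 171 162 161 155 154 160 159 142 142 145 145 146 144 134 142 159
  172]
 [166 171 165 159 156 154 148 150 149 147 144 145 147 150 151 142 158 170
  167]
 [172 175 152 150 154 152 151 146 150 150 150 145 152 155 155 156 176 169
  160]
 [174 181 144 124 146 150 154 154 157 161 155 156 159 169 164 174 171 162
  157]
 [178 183 139 100 118 141 157 164 177 177 172 177 180 180 165 170 164 161
  159]
 [182 184 126  96  99 112 147 169 186 188 184 197 200 181 152 158 161 161
  162]
 [183 183 115  95 101 116 148 164 171 172 173 193 199 174 147 156 157 158
  160]]
```

The funnel floor shows five or six bright pearl peaks. Now I set the scoop down with a loose grip and release.

>>> send_rows:
  plan:
    - {"x": 0,"y": 0,"z": 0,"roll": 0}
    - {"x": 0,"y": 0,"z": 0.5,"roll": 0}
    - {"x": 0,"y": 0,"z": 0.5,"roll": 0}
    - {"x": 0,"y": 0,"z": 0.5,"roll": 0}
    - {"x": 0,"y": 0,"z": 0.3,"roll": 0}
    - {"x": 0,"y": 0,"z": 0,"roll": 0}
  hand: 1.383

```text
clock: 24.08
eef_pos: [0.6313, -0.2948, 0.0341]
eef_rot: [3.141, -0.0, -2.862]
wrist_force: [0.0, -0.1, -0.3]
grip_width: 0.161
grip_force: 7.9
```

>>> send_rows:
  plan:
    - {"x": 0,"y": 0,"z": 0,"roll": 0}
    - {"x": 0,"y": 0,"z": 0,"roll": 0}
    - {"x": 0,"y": 0,"z": 0,"roll": 0}
  hand: 4

```text
clock: 24.45
eef_pos: [0.6313, -0.2949, 0.0343]
eef_rot: [3.142, -0.0, -2.862]
wrist_force: [-0.4, 0.8, 0.9]
grip_width: 0.468
grip_force: 0.0
```

```bash
python3 tilt.py
```

```text
-10 [ 421.  158.  154.  144.  122. -266.]
-5 [ 427.  150.  148.  138.  126. -249.]
0 [ 433.  144.  144.  134.  131. -217.]
5 [ 437.  141.  142.  133.  137. -182.]
10 [ 442.  140.  142.  133.  144. -147.]
15 [ 445.  141.  143.  135.  152. -114.]
20 [449. 143. 146. 139. 160. -83.]
25 [451. 147. 150. 143. 169. -54.]
30 [452. 151. 155. 149. 178. -27.]
321 [(0, 120), (4, 121), (8, 122), (12, 120), (16, 121), (20, 120), (24, 118), (28, 121), (32, 120), (36, 118), (40, 121), (44, 119), (48, 118), (52, 118), (56, 117), (60, 115), (64, 117), (68, 117), (72, 116), (76, 116), (80, 119), (84, 115), (88, 114), (92, 113), (96, 116), (100, 114), (104, 113), (108, 114), (112, 114), (116, 113), (120, 115), (124, 112), (128, 122), (132, 147), (136, 160), (140, 112), (144, 161), (148, 181), (152, 183), (156, 185), (160, 185), (164, 185), (168, 185), (172, 185), (176, 186), (180, 186), (184, 185), (188, 187), (192, 184), (196, 185), (200, 185), (204, 185), (208, 186), (212, 184), (216, 184), (220, 184), (224, 184), (228, 185)]
side col [(0, 123), (4, 122), (8, 123), (12, 122), (16, 122), (20, 122), (24, 120), (28, 121), (32, 120), (36, 121), (40, 120), (44, 121), (48, 119), (52, 120), (56, 120), (60, 120), (64, 120), (68, 117), (72, 117), (76, 116), (80, 116), (84, 117), (88, 117), (92, 119), (96, 113), (100, 115), (104, 116), (108, 116), (112, 117), (116, 115), (120, 118), (124, 115), (128, 110), (132, 144), (136, 163), (140, 161), (144, 156), (148, 154), (152, 154), (156, 152), (160, 154), (164, 154), (168, 154), (172, 155), (176, 154), (180, 152), (184, 154), (188, 168), (192, 173), (196, 173), (200, 171), (204, 171), (208, 171), (212, 172), (216, 171), (220, 173), (224, 171), (228, 170)]
[ 0.63132404 -0.29486653  0.03434555] [-0.04117754 -0.47121298  0.47870035] [ 0.00251609 -0.02772412 -0.00968552] 0.0 [(327, 216, 3111)]
```

The scoop stands flat, empty and released. Now I lift and go above the knob.

>>> send_rows:
  plan:
    - {"x": 0,"y": 0,"z": -1.5,"roll": 0}
    - {"x": 0,"y": 0,"z": -3,"roll": 0}
    - {"x": 0,"y": 0,"z": -4,"roll": 0}
    - {"x": 0,"y": 0,"z": -4,"roll": 0}
    - {"x": 0,"y": 0,"z": -4,"roll": 10.1}
    - {"x": 0,"y": 0,"z": -3,"roll": 10.1}
    - {"x": 0,"y": 0,"z": -2,"roll": 10.1}
    - {"x": 0,"y": 0,"z": 0,"roll": 10.1}
    - {"x": 0,"y": 0,"z": 0,"roll": 10.1}
    - {"x": 0,"y": 0,"z": 0,"roll": 10.1}
    - {"x": 0,"y": 0,"z": 0,"roll": 10.1}
    - {"x": 0,"y": 0,"z": 0,"roll": 10.1}
    - {"x": 0,"y": 0,"z": 0,"roll": 10.1}
    - {"x": 0,"y": 0,"z": 0,"roll": 10.1}
    - {"x": 0,"y": 0,"z": 0,"roll": 0}
  hand: 5

```text
clock: 26.38
eef_pos: [0.6314, -0.2949, 0.2505]
eef_rot: [3.141, 0.001, 1.66]
wrist_force: [1.1, -0.3, 0.7]
grip_width: 0.587
grip_force: 0.0
```

>>> send_rows:
  plan:
    - {"x": 3,"y": -0.5,"z": 0,"roll": 0}
    - {"x": 5,"y": -0.5,"z": 0,"roll": 0}
    - {"x": 5,"y": -0.5,"z": 0,"roll": 0}
    - {"x": 5,"y": -0.5,"z": 0,"roll": 0}
    - {"x": 5,"y": -0.5,"z": 0,"roll": 0}
    - {"x": 5,"y": 0,"z": 0,"roll": 0}
    - {"x": 5,"y": 0,"z": 1,"roll": 0}
    - {"x": 5,"y": 0,"z": 2,"roll": 0}
    - {"x": 2.8,"y": 0,"z": 2,"roll": 0}
    - {"x": 0,"y": 0,"z": 0,"roll": 0}
    - {"x": 0,"y": 0,"z": 0,"roll": 0}

```text
clock: 27.75
eef_pos: [0.5714, 0.1089, 0.2003]
eef_rot: [3.14, 0.001, 1.659]
wrist_force: [-0.5, -0.2, -0.2]
grip_width: 0.588
grip_force: 0.0
```

Run:
```python
from blobs import *
s=monitor.get_state();print(s["eef_pos"],np.degrees(s["eef_rot"]))
d=get_image("wrist");im=d["pixels"];cv2.imwrite("pics/k1.png",im[:,:,::-1])
a=np.radians(4.7);v=np.array([-np.sin(a),np.cos(a),0]);h=np.array([np.cos(a),np.sin(a),0]);k=np.array([.5728,.1128,.084])
names=dict(rimL=(14.5,-15,0),rimR=(14.5,15,0),bodyL=(0,-11,0),bodyR=(0,11,0),rimtop=(11.5,0,15),bodytop0=(-14.5,0,11),bodytop1=(8.5,0,11),sleeve=(-40,0,11))
P={n:pix(d,k+(v*q[0]+h*q[1])/1e3+[0,0,q[2]/1e3])[0] for n,q in names.items()}
for n,p in P.items():print(n,p.round(1))
g=cv2.cvtColor(im,cv2.COLOR_RGB2GRAY)
r=int(P["bodyL"][1]);c=int((P["bodyL"][0]+P["bodyR"][0])/2)
for rr in(r-6,r,r+6): print("row",rr,[(x,int(g[rr,x])) for x in range(c-45,c+46,3)])
print("col",c,[(y,int(g[y,c])) for y in range(r-60,min(r+100,479),3)])
```

```text
[0.57136605 0.10888026 0.20026804] [1.79930057e+02 3.42289007e-02 9.50686990e+01]
rimL [301.4 216. ]
rimR [345.  216.3]
bodyL [307.3 236.1]
bodyR [338.7 236.3]
rimtop [323.4 226.5]
bodytop0 [322.9 261.3]
bodytop1 [323.3 229.1]
sleeve [322.5 294.7]
row 230 [(277, 159), (280, 160), (283, 161), (286, 159), (289, 152), (292, 151), (295, 159), (298, 161), (301, 162), (304, 160), (307, 139), (310, 91), (313, 108), (316, 113), (319, 120), (322, 124), (325, 127), (328, 123), (331, 123), (334, 118), (337, 92), (340, 144), (343, 153), (346, 153), (349, 157), (352, 161), (355, 160), (358, 159), (361, 160), (364, 155), (367, 143)]
row 236 [(277, 158), (280, 161), (283, 160), (286, 160), (289, 159), (292, 158), (295, 154), (298, 155), (301, 160), (304, 160), (307, 140), (310, 95), (313, 106), (316, 116), (319, 122), (322, 128), (325, 127), (328, 127), (331, 123), (334, 117), (337, 104), (340, 150), (343, 161), (346, 157), (349, 153), (352, 154), (355, 150), (358, 155), (361, 158), (364, 146), (367, 140)]
row 242 [(277, 159), (280, 159), (283, 160), (286, 159), (289, 158), (292, 159), (295, 160), 
[... 242 characters left out ...]
8, 143), (361, 133), (364, 131), (367, 133)]
col 322 [(176, 145), (179, 145), (182, 145), (185, 141), (188, 142), (191, 138), (194, 131), (197, 137), (200, 135), (203, 137), (206, 129), (209, 112), (212, 113), (215, 118), (218, 127), (221, 125), (224, 104), (227, 90), (230, 124), (233, 126), (236, 128), (239, 127), (242, 127), (245, 137), (248, 147), (251, 146), (254, 144), (257, 146), (260, 145), (263, 140), (266, 127), (269, 166), (272, 172), (275, 173), (278, 174), (281, 172), (284, 172), (287, 173), (290, 173), (293, 152), (296, 133), (299, 145), (302, 148), (305, 147), (308, 146), (311, 145), (314, 124), (317, 141), (320, 147), (323, 148), (326, 149), (329, 146), (332, 148), (335, 148)]
```

The profiles match my model: knob body at columns 308–339 and sleeve edge at row 294. A 1.5 mm lateral correction, then I descend and grip.

>>> send_rows:
  plan:
    - {"x": 0.1,"y": 0.15,"z": 2,"roll": 0}
    - {"x": 0,"y": 0,"z": 3,"roll": 0}
    - {"x": 0,"y": 0,"z": 3,"roll": 0}
    - {"x": 0,"y": 0,"z": 2.2,"roll": 0}
    - {"x": 0,"y": 0,"z": 1.4,"roll": 0}
    - {"x": 0,"y": 0,"z": 0,"roll": 0}
    - {"x": 0,"y": 0,"z": 0,"roll": 0}

```text
clock: 28.68
eef_pos: [0.5734, 0.1103, 0.0845]
eef_rot: [3.139, 0.0, 1.658]
wrist_force: [0.4, -0.6, 0.3]
grip_width: 0.585
grip_force: 0.0
```

>>> send_rows:
  plan:
    - {"x": 0,"y": 0,"z": 0,"roll": 0}
    - {"x": 0,"y": 0,"z": 0,"roll": 0}
    - {"x": 0,"y": 0,"z": 0,"roll": 0}
    - {"x": 0,"y": 0,"z": 0,"roll": 0}
    - {"x": 0,"y": 0,"z": 0,"roll": 0}
  hand: 1
  force: 60

```text
clock: 29.3
eef_pos: [0.5737, 0.1107, 0.0845]
eef_rot: [3.139, -0.0, 1.658]
wrist_force: [0.7, 0.3, 5.7]
grip_width: 0.234
grip_force: 58.5
```

Run:
```python
from h import *
F=[]
for i in range(4): s=monitor.get_state();F.append(s["wrist_force"]);d=get_image("wrist")
print(s["clock"],s["eef_pos"],s["eef_rot"],np.mean(F,0),s["torque"],s["grip_width"]*85,s["grip_force"])
```

```text
29.45 [0.57367743 0.11067545 0.08449622] [ 3.13856480e+00 -3.01257414e-05  1.65774204e+00] [1.31203672 0.33493941 5.46770407] [ 0.08209329 -0.28550513 -0.2644746 ] 20.29677194491461 58.545464873313904
```

Gripped (20.3 mm, 58 N). Pull along tool x, slowly.

>>> send_rows:
  plan:
    - {"x": 0.2,"y": 0,"z": 0,"roll": 0}
    - {"x": 0.4,"y": 0,"z": 0,"roll": 0}
    - {"x": 0.5,"y": 0,"z": 0,"roll": 0}
    - {"x": 0.6,"y": 0,"z": 0,"roll": 0}
    - {"x": 0.7,"y": 0,"z": 0,"roll": 0}
    - {"x": 0.8,"y": 0,"z": 0,"roll": 0}
    - {"x": 0.7,"y": 0,"z": 0,"roll": 0}
    - {"x": 0.6,"y": 0,"z": 0,"roll": 0}
    - {"x": 0.5,"y": 0,"z": 0,"roll": 0}
    - {"x": 0.1,"y": 0,"z": 0,"roll": 0}
    - {"x": 0,"y": 0,"z": 0,"roll": 0}
    - {"x": 0,"y": 0,"z": 0,"roll": 0}
    - {"x": 0,"y": 0,"z": 0,"roll": 0}

```text
clock: 31.12
eef_pos: [0.5703, 0.1598, 0.0845]
eef_rot: [3.137, 0.004, 1.657]
wrist_force: [4.7, -5.1, 4.3]
grip_width: 0.237
grip_force: 58.6
```

```bash
cat > rod.py <<'E'
from h import *
F=[]
for i in range(4): s=monitor.get_state();F.append(s["wrist_force"]);d=get_image("wrist")
P=s["eef_pos"];print(s["clock"],P,np.mean(F,0).round(2),(s["grip_width"]*85).round(1),s["grip_force"],np.hypot(*(P-[.57368,.11068,.0845])[:2]))
a=np.radians(4.7);v=np.array([-np.sin(a),np.cos(a),0]);S=np.array([.5757,.0730,.084])
g=cv2.cvtColor(d["pixels"],cv2.COLOR_RGB2GRAY)
for off in(0,-2,2):
    print(off,[(t,int(g[int(q[1]),int(q[0])+off])) for t in range(-6,62,2) for q in [pix(d,S+v*t/1e3+[0,0,.005])[0]] if q[1]<480])
for n in("scene",):
    e=get_image(n);g=cv2.cvtColor(e["pixels"],cv2.COLOR_RGB2GRAY)
    print(n,[(t,cv2.getRectSubPix(g,(1,1),tuple(map(float,pix(e,S+v*t/1e3+[0,0,.004])[0]))).item()) for t in range(-8,56,2)])
    # pearls: hopper floor vs jar
    x,y=pix(e,[.585,-.041,.093])[0].astype(int);print("hopper max",g[y-10:y+9,x-14:x+14].max())
E
python3 rod.py
```

```text
Traceback (most recent call last):
  File "rod.py", line 4, in <module>
    P=s["eef_pos"];print(s["clock"],P,np.mean(F,0).round(2),(s["grip_width"]*85).round(1),s["grip_force"],np.hypot(*(P-[.57368,.11068,.0845])[:2]))
                                                            ^^^^^^^^^^^^^^^^^^^^^^^^^^
AttributeError: 'float' object has no attribute 'round'
```

```bash
sed -i 's/(s\["grip_width"\]\*85).round(1)/round(s["grip_width"]*85,1)/' rod.py; python3 rod.py
```

```text
31.475 [0.5703142  0.15980072 0.08450382] [ 3.68 -5.41  4.27] 20.3 58.55262637138367 0.04923589905155784
0 [(10, 26), (12, 25), (14, 31), (16, 23), (18, 30), (20, 26), (22, 24), (24, 26), (26, 28), (28, 28), (30, 28), (32, 27), (34, 26), (36, 24), (38, 22), (40, 42), (42, 144), (44, 166), (46, 165), (48, 166), (50, 164), (52, 148), (54, 146), (56, 145), (58, 144), (60, 145)]
-2 [(10, 28), (12, 26), (14, 17), (16, 25), (18, 25), (20, 29), (22, 30), (24, 29), (26, 24), (28, 30), (30, 26), (32, 28), (34, 23), (36, 24), (38, 15), (40, 32), (42, 135), (44, 165), (46, 164), (48, 165), (50, 163), (52, 143), (54, 142), (56, 141), (58, 143), (60, 142)]
2 [(10, 15), (12, 24), (14, 21), (16, 23), (18, 26), (20, 25), (22, 23), (24, 28), (26, 25), (28, 26), (30, 20), (32, 18), (34, 26), (36, 19), (38, 24), (40, 52), (42, 145), (44, 166), (46, 167), (48, 166), (50, 165), (52, 155), (54, 148), (56, 148), (58, 147), (60, 148)]
scene [(-8, 121), (-6, 119), (-4, 110), (-2, 88), (0, 59), (2, 70), (4, 110), (6, 138), (8, 146), (10, 148), (12, 151), (14, 151), (16, 150), (18, 151), (20, 153), (22, 153), (24, 150), (26, 150), (28, 152), (30, 152), (32, 153), (34, 153), (36, 153), (38, 152), (40, 157), (42, 168), (44, 197), (46, 215), (48, 218), (50, 217), (52, 212), (54, 201)]
hopper max 219
```

Run:
```python
from h import *
d=get_image("wrist");P=monitor.get_state()["eef_pos"]
a=np.radians(4.7);v=np.array([-np.sin(a),np.cos(a),0]);S=np.array([.5757,.0730,.084])
g=cv2.cvtColor(d["pixels"],cv2.COLOR_RGB2GRAY)
for t in(74.5,89.5,98,104): print(t,pix(d,[S+v*t/1e3+[0,0,z] for z in(.004,.011,.015)]).round().tolist())
print([(r,int(g[r,322])) for r in range(150,400,3)])
e=get_image("side");g=cv2.cvtColor(e["pixels"],cv2.COLOR_RGB2GRAY)
print("side",[(t,int(cv2.getRectSubPix(g,(1,1),tuple(map(float,pix(e,S+v*t/1e3+[0,0,.004])[0]))).item())) for t in range(-10,40,2)])
c=get_image("scene");g=cv2.cvtColor(c["pixels"],cv2.COLOR_RGB2GRAY)
print("scene",[(t,int(cv2.getRectSubPix(cv2.resize(g,None,fx=4,fy=4,interpolation=cv2.INTER_CUBIC),(1,1),tuple(4*float(w)+1.5 for w in pix(c,S+v*t/1e3+[0,0,.004])[0])).item())) for t in range(-10,20,1)])
```

```text
74.5 [[317.0, 365.0], [317.0, 377.0], [317.0, 384.0]]
89.5 [[317.0, 334.0], [317.0, 344.0], [317.0, 351.0]]
98 [[317.0, 314.0], [317.0, 324.0], [317.0, 330.0]]
104 [[317.0, 300.0], [317.0, 310.0], [317.0, 316.0]]
[(150, 138), (153, 141), (156, 140), (159, 139), (162, 138), (165, 141), (168, 139), (171, 141), (174, 141), (177, 141), (180, 139), (183, 140), (186, 141), (189, 143), (192, 140), (195, 141), (198, 140), (201, 142), (204, 140), (207, 141), (210, 143), (213, 141), (216, 142), (219, 140), (222, 142), (225, 141), (228, 141), (231, 141), (234, 142), (237, 141), (240, 141), (243, 142), (246, 141), (249, 141), (252, 141), (255, 141), (258, 140), (261, 141), (264, 142), (267, 140), (270, 140), (273, 118), (276, 105), (279, 108), (282, 107), (285, 108), (288, 106), (291, 108), (294, 108), (297, 111), (300, 108), (303, 105), (306, 118), (309, 122), (312, 124), (315, 123), (318, 117), (321, 102), (324, 123), (327, 125), (330, 122), (333, 124), (336, 124), (339, 123), (342, 124), (345, 122), (348, 124), (351, 123), (354, 122), (357, 124), (360, 124), (363, 123), (366, 126), (369, 123), (372, 124), (375, 122), (378, 126), (381, 133), (384, 147), (387, 148), (390, 147), (393, 149), (396, 147), (399, 147)]
side [(-10, 20), (-8, 20), (-6, 19), (-4, 20), (-2, 20), (0, 19), (2, 19), (4, 20), (6, 19), (8, 19), (10, 20), (12, 19), (14, 19), (16, 18), (18, 18), (20, 19), (22, 18), (24, 19), (26, 20), (28, 20), (30, 20), (32, 19), (34, 19), (36, 19), (38, 20)]
scene [(-10, 123), (-9, 124), (-8, 123), (-7, 122), (-6, 121), (-5, 119), (-4, 111), (-3, 103), (-2, 87), (-1, 68), (0, 55), (1, 53), (2, 64), (3, 86), (4, 107), (5, 129), (6, 141), (7, 148), (8, 150), (9, 148), (10, 148), (11, 148), (12, 149), (13, 149), (14, 150), (15, 150), (16, 150), (17, 150), (18, 150), (19, 150)]
```

Scene profile: the black ring shows as a dark band about 5.8 mm wide right at the sleeve end. TCP travel is 49.2 mm and the spring force 5.4 N, so a touch more is needed.

>>> send_rows:
  plan:
    - {"x": 0.1,"y": 0,"z": 0,"roll": 0}
    - {"x": 0.1,"y": 0,"z": 0,"roll": 0}
    - {"x": 0,"y": 0,"z": 0,"roll": 0}
    - {"x": 0,"y": 0,"z": 0,"roll": 0}
    - {"x": 0,"y": 0,"z": 0,"roll": 0}
    - {"x": 0,"y": 0,"z": 0,"roll": 0}

```text
clock: 32.48
eef_pos: [0.5702, 0.1617, 0.0845]
eef_rot: [3.137, 0.004, 1.657]
wrist_force: [3.9, -5.8, 4.2]
grip_width: 0.235
grip_force: 58.6
```

Run:
```python
from blobs import *
s=monitor.get_state();P=s["eef_pos"];print(s["clock"],P,s["wrist_force"],s["grip_force"],np.hypot(*(P-[.57368,.11068,.0845])[:2]))
a=np.radians(4.7);v=np.array([-np.sin(a),np.cos(a),0]);S=np.array([.5757,.0730,.084])
c=get_image("scene");g=cv2.cvtColor(c["pixels"],cv2.COLOR_RGB2GRAY)
print("scene",[(t,int(cv2.getRectSubPix(cv2.resize(g,None,fx=4,fy=4,interpolation=cv2.INTER_CUBIC),(1,1),tuple(4*float(w)+1.5 for w in pix(c,S+v*t/1e3+[0,0,.004])[0])).item())) for t in range(-10,12,1)])
x,y=pix(c,[.585,-.041,.093])[0].astype(int)
print(g[y-12:y+22:2,x-18:x+19:2])
```

```text
32.475 [0.57017775 0.16167708 0.08449446] [ 3.92375117 -5.7967894   4.2002167 ] 58.56245756149292 0.05111719508670254
scene [(-10, 123), (-9, 124), (-8, 123), (-7, 122), (-6, 122), (-5, 120), (-4, 116), (-3, 110), (-2, 99), (-1, 86), (0, 69), (1, 49), (2, 36), (3, 41), (4, 58), (5, 84), (6, 106), (7, 126), (8, 139), (9, 144), (10, 149), (11, 150)]
[[218 220 219 221 221 213 186 175 167 155 151 147 151 167 165 163 158 157
  152]
 [204 208 218 217 210 181 170 157 152 145 134 135 139 143 158 160 154 152
  150]
 [197 211 219 213 178 164 158 154 155 153 143 136 126 123 139 152 150 148
  148]
 [198 211 212 191 165 165 161 159 156 150 149 146 140 124 115 138 148 144
  136]
 [195 203 193 178 158 163 162 160 156 149 143 141 138 136 119 119 130 124
  121]
 [197 191 187 173 143 147 142 148 151 149 145 142 137 138 126 117 118 113
  117]
 [192 186 183 180 151 144 146 150 152 153 152 146 141 138 134 124 114 113
  118]
 [181 182 179 173 176 175 184 181 182 178 183 176 157 144 133 123 117 111
  114]
 [180 178 182 178 186 186 181 179 180 178 178 179 184 163 133 126 112 113
  113]
 [180 180 191 179 168 176 179 179 169 157 170 173 172 159 140 120 115 115
  119]
 [162 191 191 168 154 152 154 159 151 149 146 158 157 150 134 118 122 130
  130]
 [167 179 169 150 150 147 144 143 143 140 143 156 158 144 128 135 140 116
   99]
 [174 177 134  97 117 135 144 143 151 151 152 174 170 144 132 116  98  92
   92]
 [178 175 111  92  97 110 124 120 118 114 121 161 146 111  90  90  90  93
   92]
 [163 157 120 123 146 151 155 150 146 110 117 136 125 104  93  92  92  91
   92]
 [154 157 157 155 153 156 154 157 158 150 141 128 127 106  94  94  94  92
   93]
 [144 156 157 152 155 154 155 155 156 141 146 147 141 155 148 118 101  95
   93]]
```

The peaks in the funnel are gone, so the pearls have dropped. The ring is now darker and about 6 mm wide. I add 0.8 mm for margin, let it settle and check for strays.

>>> send_rows:
  plan:
    - {"x": 0.08,"y": 0,"z": 0,"roll": 0}
    - {"x": 0,"y": 0,"z": 0,"roll": 0}
    - {"x": 0,"y": 0,"z": 0,"roll": 0}
    - {"x": 0,"y": 0,"z": 0,"roll": 0}
    - {"x": 0,"y": 0,"z": 0,"roll": 0}
    - {"x": 0,"y": 0,"z": 0,"roll": 0}

```text
clock: 33.28
eef_pos: [0.5701, 0.1624, 0.0845]
eef_rot: [3.137, 0.004, 1.657]
wrist_force: [4.7, -5.4, 4.8]
grip_width: 0.238
grip_force: 58.6
```

Run:
```python
from blobs import *
s=monitor.get_state();P=s["eef_pos"];print(s["clock"],P,s["wrist_force"],s["grip_force"],np.hypot(*(P-[.57368,.11068,.0845])[:2]))
a=np.radians(4.7);v=np.array([-np.sin(a),np.cos(a),0]);S=np.array([.5757,.0730,.084])
c=get_image("scene");g=cv2.cvtColor(c["pixels"],cv2.COLOR_RGB2GRAY)
print([(t,int(cv2.getRectSubPix(cv2.resize(g,None,fx=4,fy=4,interpolation=cv2.INTER_CUBIC),(1,1),tuple(4*float(w)+1.5 for w in pix(c,S+v*t/1e3+[0,0,.004])[0])).item())) for t in range(-8,10,1)])
# jar contents: pixels around jar floor, bright peaks
x,y=pix(c,[.585,-.041,.023])[0].astype(int);print("jar px",x,y)
print(g[y-16:y+14:2,x-24:x+25:2])
```

```text
33.275 [0.57014243 0.16242319 0.08452643] [ 4.7254103  -5.37924226  4.83468991] 58.55857729911804 0.05186397876547228
[(-8, 124), (-7, 122), (-6, 122), (-5, 121), (-4, 119), (-3, 116), (-2, 108), (-1, 100), (0, 86), (1, 66), (2, 51), (3, 46), (4, 53), (5, 73), (6, 94), (7, 117), (8, 133), (9, 140)]
jar px 341 291
[[173 188 189 188 196 189 188 155 145 144 146 151 150 148 141 138 138 136
  119 122 117 116 118 127 123]
 [149 181 182 194 187 186 180 164 145 145 146 153 151 150 151 143 138 138
  125 122 115 115 114 121 126]
 [133 166 184 188 180 181 173 177 172 183 181 186 179 180 179 165 153 139
  128 122 115 114 113 115 140]
 [130 131 166 186 179 180 179 179 188 185 180 178 176 178 178 180 177 148
  132 115 114 113 112 130 139]
 [126 121 140 178 179 185 188 169 172 177 180 175 158 162 175 173 165 153
  130 116 114 118 132 137 104]
 [121 120 133 162 178 194 181 156 153 153 158 155 147 148 152 158 157 147
  123 119 124 134 119  98  95]
 [119 122 125 161 178 176 160 148 149 143 144 143 140 141 153 159 157 136
  129 138 131 106  92  92  92]
 [123 126 121 152 180 166 105 105 127 142 140 148 151 152 161 176 162 140
  125 106  95  94  93  89  90]
 [125 125 116 143 190 145  94  96 104 118 122 118 117 115 142 164 132  98
   89  91  92  93  93  91  90]
 [121 124 115 138 170 132 121 136 145 153 156 152 133 107 131 137 115  95
   93  94  90  93  93  92  95]
 [122 122 112 127 160 154 153 155 155 156 157 158 156 139 137 129 117  96
   94  93  94  94  91  90  93]
 [121 121 103 114 154 154 154 154 155 155 156 158 155 132 152 140 149 154
  134 107  98  93  95  94  97]
 [125 122 106 140 149 150 151 153 154 154 156 159 154 152 182 189 194 189
  185 175 130 102  97  92  94]
 [122 119 121 152 157 158 152 148 152 151 156 157 150 161 184 185 183 186
  186 172 126 112 122 113 107]
 [128 122 115 135 150 156 156 157 156 152 147 153 168 177 183 183 185 183
  173 131 101  96 111 118 122]]
```

```bash
python3 -c "
from workcell import ticket
print(ticket.finish_job())"
```

```text
the job is handed in; nothing more can be done
None
```

I handed the job in at about 33 s, with the rod still gripped about 52 mm out, the ring just clear of the sleeve, and the scoop standing empty at its original spot. The pearls were tipped into the funnel and left it when the gate opened; I saw five or six in the funnel but could not count all six in the jar, because my ten pictures were used up.

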